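# Hang the caged lamp in the bayonet ring and lock it

## Task

Hang the orange-capped caged lamp upright in the blue bayonet ring of the bench stand, lugs down through the two gaps on to the ledge, then twist it clockwise (seen from above) until both lugs drop fully into the locking notches, and let go. The ring is sprung and the notches must be found by feel: press and twist only lightly, never press the ring near the bottom of its travel or force a lug against the notch, and keep the lamp upright. Leave everything else on the bench where it is.

Things in the scene. Friction and masses are not known exactly. Their poses are not given: they have to be found in the camera images.
- lamp_mid (a point): The lamp to hang: loose, upright, 140 mm tall, 0.2 to 0.4 kg. Point on its axis, half-way up (70 mm above the flat foot). Wire cage 66 mm across from the foot to 56 mm up, then an orange cap 72 mm across (lower 8 mm tapered) to 96 mm, then the grip bar. A half turn about z makes no difference.
- lamp_bar (a point): Centre of the black grip bar on top of the lamp: 56 mm long (along the lamp's x), 14 mm thick (along its y), from 96 to 140 mm above the foot; this point at 118 mm.
- lamp_lug (a point): Underside of the lug on the lamp's +x side, 47 mm from the axis and 74 mm above the foot (4 mm above lamp_mid). Two steel lugs stick out of the cap along +x and -x, in line with the grip bar, to 52 mm from the axis, each 10 mm wide and 8 mm high.
- lamp: The same lamp by its origin, the middle of its foot.
- ring_centre (a point): Bayonet ring, 120 mm across, bore 77 mm. Point on its upright axis at the level of the steel ledge, 120 mm above the table when unloaded; moves with the ring. Lugs on the ledge: lamp_mid is 4 mm below this point; fully dropped into the notches: 10 mm below. Notches 6 mm deep, 16 mm wide: once dropped, about 0.05 rad of play, then hard walls both ways.
- ring_gap (a point): The gap on the ring's +x side, at the ring's top; its twin is on -x. Each is about 17 mm wide; here the lugs go down on to the ledge with about 2.5 mm to spare all round, the lamp's x axis along the ring's (either way round).
- ring_top (a point): On the ring's axis at its top, 17 mm above the ledge. Yellow hooks cover the ledge from 11.5 to 17 mm above it, except at the gaps. Stops allow only clockwise twist (from above, yaw decreasing). The notches come 0.55 to 1.15 rad past the gaps; where exactly differs each time and is not measured. Overrun, a hard end stop follows about 1.5 rad past the gaps.
- ring (a joint): How far the ring is pressed down on its spring: 0 free, 12 mm bottom, 1500 N/m. Nothing moves below about 3 N, so 3 mm means about 7 to 8 N in all (lamp weight included) and 8 mm, near the bottom, about 15 N.
- stand: The fixed stand: steel base plate 240 x 120 mm, 12 mm thick; origin on the table under the ring's axis, its x axis towards the column that carries the ring (125 mm away, 110 mm tall, no higher than the ring). Yaw as the ring.
- spare_mid (a point): Spare lamp, same shape but with a grey cap and no lugs, standing loose; point half-way up (70 mm). Leave it.
- stripper: Blue-handled wire stripper lying loose, about 155 mm long, 20 mm high. Leave it.
- screwdriver_grip (a point): Screwdriver lying loose; point on its handle. Leave it.
- tape: Black tape roll lying flat, 60 mm across, 19 mm high. Leave it.
- spool: Spool of green wire standing loose, 80 mm across, 53 mm high. Leave it.
- jbox: Open grey junction box, 85 x 85 x 42 mm, loose. Leave it.
- pen: Red pen lying loose, about 140 mm long, 9 mm thick. Leave it.
Not all that is in view belongs to the job. What is shaped like the lamp but pink or purple is not meant.

How it is judged:
By the outcome, as a careful person would: the job done as asked, in the order asked, and still so for the second after the job is handed in, with the robot touching nothing.
It also fails if it takes over 64 s, if anything falls off the work surface, if the arm or the gripper's body presses on something with over 40 N, if the wrist force passes 120 N, or if a joint passes its speed limit or range.

## Robot

A 6-joint arm with a two-finger parallel gripper is mounted at the origin on the work surface. World frame = base frame: x ahead of the robot, y to its left, z up, the work surface at z = 0. Lengths are in m, angles in rad, forces in N, time in s.
With the tool pointing down it reaches from about 0.35 to 0.775 m from the base axis. Payload 7.3 kg.
Tool frame: the origin (TCP) lies midway between the tips of the shut fingers; the grasp point (between the pads) lies 19 mm behind it; x points along the fingers, y is the direction in which the jaws open and shut, and the axes are right-handed (so a half turn about x gives the same grasp; the last joint's range is limited). The gripper opens to 92 mm and grips with 3 to 60 N. Pads are 19 mm wide; open, the fingers measure 130 mm over their backs; the gripper's body (75 mm by 190 mm) begins 47 mm behind the grasp point.
Start: joints at [1.118, 0.342, 1.524, -0, 1.275, -0.146], TCP at [0.159, 0.501, 0.227] pointing down, gripper open.
Joint ranges: [-2.53, 2.53], [-0.77, 2.02], [0.04, 2.7], [-1, 4.14], [0.28, 2.66], [-3.11, 3.11]. Speed limits (rad/s): [2.57, 2.57, 3.14, 3.14, 3.14, 3.14].

## Interface

Orientations are given as a unit quaternion [x, y, z, w].
In Python, from plant import observe, get_image, finish_job, find_in, trace gives the robot as it stands.
- The arm moves only by the tool move_arm, never from a script. Its argument "moves" is a list of rows, each an object of numbers: "x", "y", "z": the shift along the world's x, y, z in m; "wx", "wy", "wz": the turn, a rotation vector about the world's x, y, z in rad; "gripper": the opening, from -1 (shut) to 1 (fully open). A call has 1 to 10 rows; each row is the pose to reach, as a shift and turn from the pose commanded when the call began; what a row does not reach only later rows make up. A row lasts 1/12 s, in which the tool goes at most 41.7 mm and 7.16 degrees, less where a joint would pass 70% of its speed; a pose out of reach is approached as far as the arm can. A call with a gripper value outside its range is refused whole. The fingers move at their own pace and stop on an object; "squeeze" is the grip in N (left out, the last holds). Time passes only in rows, so rows that repeat a pose let the fingers close. It gives the time, the measured TCP pose, the force and the opening at its end, in the units of the state.
- observe(): the state, without advancing time (a new reading comes with each control period).
- get_image(name): name is "scene" or "top" or "wrist"; returns a dict with "color" (384x512x3 uint8, blue, green, red), "depth" (384x512 float32, m along the optical axis (not along the pixel's ray), 0 where there is no reading), "fx", "fy", "cx", "cy" (pixels), "world_from_camera" (4x4, takes a point from camera to world coordinates). Camera axes: x right, y up, looking along -z (the intrinsics and any distortion apply to the point x, -y, -z); pixel columns grow to the right and rows downward; lengths in m; the calibration is good to about 2 mm. A picture is of the moment at which its call begins.
- finish_job(): hands the job in, once; it reports no verdict.
Trained networks look in a picture, given as the dict that the camera call returned (one of the last four; its "shot" number tells which), for a name from the list of things; names that differ only in an ending like _2 or _b are one class to them, and where a whole thing is asked for, a point or a joint stands for the part that bears it (a point fixed in the world has none). Each returns a list of dicts, best first, with "conf" (0 to 1); they miss things now and then, are a little off and sometimes report something else, mostly with a low value. They report only what shows in the picture. A call takes as long as a camera call. They do not tell look-alikes from the thing itself.
- find_in(thing, picture): "position" ([row, column] in pixels, amid what is visible of it).
- trace(thing, picture): "region" (384x512 bool, what is visible of it) and "position" ([row, column] in pixels, amid what is visible of it).
The state is a dict: "clock": time; "q": joint angles; "dq": joint speeds; "effort": joint torques, N m; "tcp_pos": TCP position; "tcp_rot": TCP orientation; "wrist_force": force on the tool from outside, world axes, zero at the start; "ft_torque": the same for the moment, N m; "opening": finger opening in m.
Only numpy, scipy, OpenCV 4.12 (cv2) and the standard library are available. Lean on these libraries where they do the work, as an engineer would, in place of code of your own. Each camera call takes 0.05 s, during which the arm holds its last target.

## Working session

There is one attempt and no reset: what is moved stays moved. The work goes in short steps, Python scripts to look and compute and a tool call to move; the robot and the scene stay as the last step left them, time stands still between calls to the robot, and variables do not carry over. Pictures are saved under pics/ and viewed, and the job is handed in when it is done.

Besides the shell and the picture viewer there is one more tool, called after ">>>" in YAML: its name, and indented under it one key for each argument. move_arm: Moves the arm, as the interface text tells. Its arguments: {"type":"object","properties":{"moves":{"type":"array"},"squeeze":{"type":"number"}},"required":["moves"]}

```bash
mkdir -p pics; ls
cat > h.py <<'E'
import numpy as np, cv2
from plant import observe, get_image, finish_job, find_in, trace
def unproj(p,r,c,d=None):
    if d is None: d=p["depth"][int(round(r)),int(round(c))]
    x=(c-p["cx"])/p["fx"]*d; y=(r-p["cy"])/p["fy"]*d
    v=np.array([x,-y,-d,1.0]); return (np.array(p["world_from_camera"])@v)[:3]
def cloud(p):
    r,c=np.mgrid[0:384,0:512]; d=p["depth"]
    v=np.stack([(c-p["cx"])/p["fx"]*d,-(r-p["cy"])/p["fy"]*d,-d,np.ones_like(d)],-1)
    return (v@np.array(p["world_from_camera"]).T)[...,:3]
def atz(p,r,c,z):
    T=np.array(p["world_from_camera"]); dirv=T[:3,:3]@np.array([(c-p["cx"])/p["fx"],-(r-p["cy"])/p["fy"],-1]); o=T[:3,3]
    return o+dirv*(z-o[2])/dirv[2]
E
cat > a.py <<'E'
from h import *
o=observe(); print(o)
for n in ["scene","top"]:
    p=get_image(n); print(n,p.keys(),p["fx"],p["cx"],p["cy"],np.round(p["world_from_camera"],3).tolist())
    cv2.imwrite(f"pics/{n}0.png",p["color"])
    np.savez(f"{n}0.npz",**{k:p[k] for k in ["color","depth","fx","fy","cx","cy","world_from_camera"]})
    for t in ["lamp_mid","lamp_bar","lamp_lug","ring_centre","ring_gap","ring_top","spare_mid","stand"]:
        f=find_in(t,p)
        for q in f[:3]:
            r,c=q["position"]; print(t,round(q["conf"],2),np.round(q["position"],1),np.round(unproj(p,r,c),3))
E
python3 a.py
```

```text
pics
{'clock': 0.0, 'q': array([ 1.11797632e+00,  3.42732465e-01,  1.52500246e+00,  1.50125631e-05,
        1.27536872e+00, -1.45993256e-01]), 'dq': array([ 0.00110815,  0.00124339, -0.00036853, -0.00060749,  0.00161533,
       -0.00013817]), 'effort': array([ 1.43465910e-03, -4.31253576e+01, -2.44216543e+01,  7.19026546e-02,
        5.62112918e-02, -1.76619919e-04]), 'tcp_pos': array([0.1583667 , 0.50013497, 0.22604497]), 'tcp_rot': array([ 0.10754716,  0.69896396, -0.10856507,  0.69863912]), 'wrist_force': array([-0.62271063,  0.23399261,  1.03862383]), 'ft_torque': array([ 0.04011642,  0.02022739, -0.02312999]), 'opening': 0.09184499302497606}
scene dict_keys(['color', 'depth', 'fx', 'fy', 'cx', 'cy', 'world_from_camera', 'shot']) 449.18513385898837 258.18242760389154 190.5844502867802 [[-0.684, -0.518, 0.515, 1.249], [0.73, -0.471, 0.495, 0.663], [-0.014, 0.714, 0.7, 1.098], [0.0, 0.0, 0.0, 1.0]]
lamp_mid 0.8 [190.2 341.3] [0.338 0.151 0.101]
lamp_mid 0.73 [242.9 283.1] [0.622 0.153 0.099]
lamp_mid 0.71 [169.7 268.7] [ 0.413 -0.091  0.092]
lamp_bar 0.94 [198.5 299. ] [0.453 0.073
[... 940 characters left out ...]
 0.117 0.094]
lamp_mid 0.69 [225.9 225.6] [0.434 0.058 0.145]
lamp_bar 0.93 [243.8 285.5] [ 0.385 -0.1    0.137]
lamp_bar 0.84 [266.7 198.6] [0.327 0.13  0.14 ]
lamp_bar 0.79 [170.4 205. ] [0.592 0.119 0.097]
lamp_lug 0.92 [241.8 285.3] [ 0.391 -0.1    0.137]
lamp_lug 0.9 [265.  196.9] [0.332 0.135 0.136]
lamp_lug 0.88 [170.4 202.8] [0.592 0.125 0.097]
ring_centre 0.97 [151.4 305.3] [ 0.638 -0.16   0.12 ]
ring_gap 0.83 [154.5 306.5] [ 0.629 -0.164  0.12 ]
ring_top 0.56 [155.7 304.7] [ 0.649 -0.17   0.01 ]
ring_top 0.54 [229.4 225.9] [0.425 0.058 0.134]
spare_mid 0.59 [163.2 163.5] [0.614 0.236 0.094]
stand 0.85 [163.2 299.1] [ 0.625 -0.153  0.013]
stand 0.52 [234.1 163.3] [0.418 0.248 0.022]
```

Run:
```python
import cv2,numpy as np
s=cv2.imread("pics/scene0.png");t=cv2.imread("pics/top0.png")
cv2.imwrite("pics/s1.png",cv2.resize(s[120:320,160:410],None,fx=3,fy=3,interpolation=cv2.INTER_CUBIC))
cv2.imwrite("pics/t1.png",cv2.resize(t[100:300,120:370],None,fx=3,fy=3,interpolation=cv2.INTER_CUBIC))
```

```text
(no output)
```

View pics/s1.png

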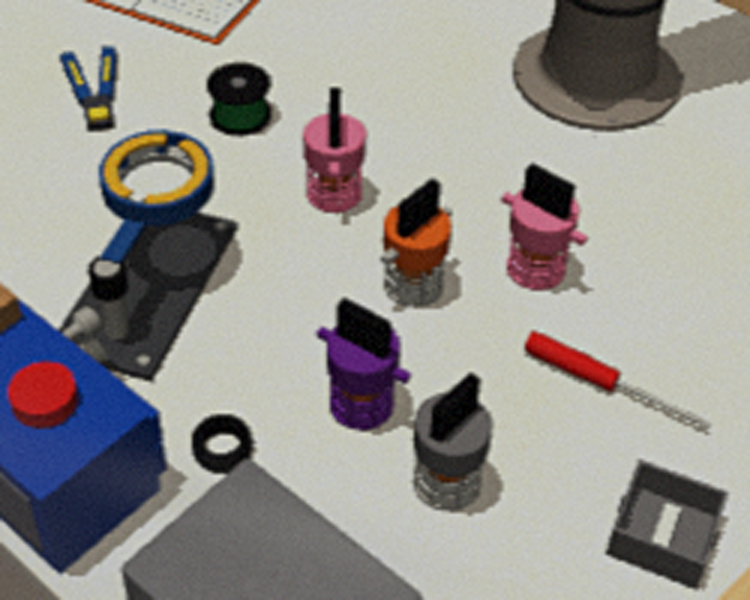

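View pics/t1.png

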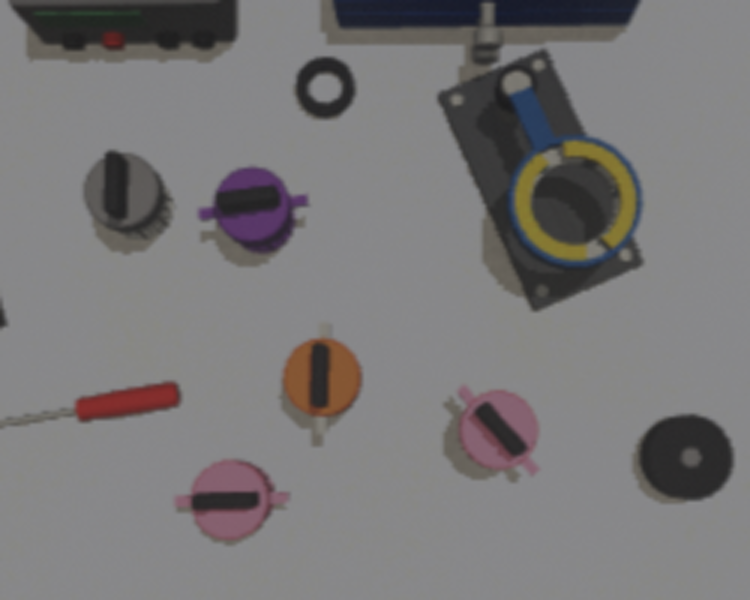

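Candidates in the top crop, in full-image [row, col]: the orange cap at [226, 227], pink at [267, 197] and [243, 286], purple at [168, 204], and grey (the spare) at [163, 161]. Only [226, 227] has an orange cap with steel lugs, so that is the one I want. The ring's gaps point towards the column, at a yaw of about 0.45. Next I'll measure more accurately.

```bash
cat > b.py <<'E'
from h import *
for n in ["top","scene"]:
    p=dict(np.load(n+"0.npz")); W=cloud(p); hsv=cv2.cvtColor(p["color"],cv2.COLOR_BGR2HSV); H,S,V=[hsv[...,i].astype(int) for i in range(3)]
    m=(H>5)&(H<18)&(S>110)&(p["depth"]>0)&(np.hypot(W[...,0]-.43,W[...,1]-.06)<.07)&(W[...,2]>.05)
    print(n,"orange",m.sum(),W[m].mean(0),W[m].min(0),W[m].max(0))
    m2=m&(abs(W[...,2]-.097)<.004); q=W[m2]; print(len(q),"captop ext",np.percentile(q,[1,99],axis=0))
    mb=(W[...,2]>.125)&(W[...,2]<.15)&(np.hypot(W[...,0]-.43,W[...,1]-.06)<.06); q=W[mb]
    u=np.linalg.svd(q[:,:2]-q[:,:2].mean(0))[2][0]; print("bar",len(q),q.mean(0),np.arctan(u[1]/u[0]), np.ptp((q[:,:2])@u))
    my=(H>20)&(H<35)&(S>110)&(abs(W[...,2]-.137)<.012)&(np.hypot(W[...,0]-.63,W[...,1]+.15)<.1); q=W[my]
    print("hooks",len(q),q.mean(0),np.percentile(q,[1,99],axis=0), "mid",np.percentile(q,[1,99],axis=0).mean(0))
    # circle fit on outer boundary of top ring
    mr=(W[...,2]>.125)&(W[...,2]<.150)&(np.hypot(W[...,0]-.62,W[...,1]+.155)<.1); ys,xs=np.nonzero(mr); h=cv2.convexHull(W[mr][:,:2].astype(np.float32)); print("ringhull",cv2.minEnclosingCircle(h))
    # tall things near stand
    mt=(W[...,2]>.16)&(np.hypot(W[...,0]-.63,W[...,1]+.16)<.3)&(W[...,0]<1.0)
    if mt.any(): q=W[mt]; print("tall",q.min(0),q.max(0), "closest",np.hypot(q[:,0]-.63,q[:,1]+.16).min())
E
python3 b.py
python3 - <<'E'
import sys; sys.path.insert(0,'.')
import os; os.chdir('.')
from h import *
p=get_image("wrist"); cv2.imwrite("pics/w0.png",p["color"]); print(p["fx"],np.round(p["world_from_camera"],3))
E
```

```text
top orange 400 [0.43725415 0.05697482 0.09712953] [0.40311523 0.0242015  0.0874419 ] [0.47230432 0.09097567 0.13775405]
314 captop ext [[0.4058271  0.02435273 0.0930958 ]
 [0.47176258 0.09058659 0.10056269]]
bar 111 [0.43871234 0.05692593 0.13835594] -0.024486664745603216 0.05634747220593084
hooks 435 [ 0.59465665 -0.17376312  0.13630767] [[ 0.5420518  -0.2261734   0.13092818]
 [ 0.64549565 -0.12167709  0.1416776 ]] mid [ 0.59377373 -0.17392525  0.13630289]
ringhull ((0.5925757884979248, -0.17451396584510803), 0.060843437910079956)
tall [ 0.37121095 -0.02457784  1.3632677 ] [ 0.37121095 -0.02457784  1.3632677 ] closest 0.2920803527698452
scene orange 320 [0.45203985 0.07258949 0.08954787] [0.40416597 0.02795367 0.05067427] [0.47646557 0.09860561 0.133888  ]
170 captop ext [[0.40811072 0.02880528 0.0932058 ]
 [0.47381743 0.09510941 0.10074784]]
bar 103 [0.44186875 0.06339557 0.13668693] -0.04444062878747428 0.05663540161934777
hooks 193 [ 0.59533692 -0.1716455   0.13811041] [[ 0.54018034 -0.22348656  0.1322616 ]
 [ 0.6464091  -0.12110318  0.14299983]] mid [ 0.59329472 -0.17229487  0.13763071]
ringhull ((0.5919991135597229, -0.17091885209083557), 0.06339535117149353)
313.71669785679757 [[ 0.302 -0.907 -0.295  0.078]
 [ 0.953  0.287  0.093  0.526]
 [-0.    -0.31   0.951  0.385]
 [ 0.     0.     0.     1.   ]]
```

View pics/w0.png

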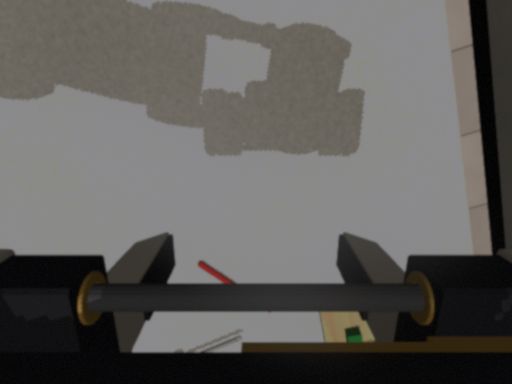

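>>> move_arm:
  moves:
    - {"x": 0.04, "y": -0.04, "z": 0.025, "wz": 0.05}
    - {"x": 0.07, "y": -0.08, "z": 0.03, "wz": 0.1}
    - {"x": 0.1, "y": -0.12, "z": 0.03, "wz": 0.15}
    - {"x": 0.13, "y": -0.16, "z": 0.03, "wz": 0.2}
    - {"x": 0.16, "y": -0.2, "z": 0.03, "wz": 0.27}
    - {"x": 0.19, "y": -0.24, "z": 0.03, "wz": 0.27}
    - {"x": 0.22, "y": -0.28, "z": 0.03, "wz": 0.27}
    - {"x": 0.245, "y": -0.32, "z": 0.03, "wz": 0.27}
    - {"x": 0.26, "y": -0.36, "z": 0.03, "wz": 0.27}
    - {"x": 0.27, "y": -0.4, "z": 0.03, "wz": 0.27}

```text
invalid input at $.moves[0]: expected keys x, y, z, wx, wy, wz, gripper
```

>>> move_arm:
  moves:
    - {"x": 0.005, "y": -0.025}
    - {"x": 0.01, "y": -0.042}
    - {"x": 0.01, "y": -0.042}
    - {"x": 0.01, "y": -0.042}
    - {"x": 0.01, "y": -0.042}

```text
invalid input at $.moves[0]: expected keys x, y, z, wx, wy, wz, gripper
```

```bash
cat > c.py <<'E'
from h import *
import sys
tag=sys.argv[1]
o=observe(); print(o["clock"],o["q"],o["tcp_pos"],o["tcp_rot"],o["wrist_force"],o["ft_torque"],o["opening"])
from scipy.spatial.transform import Rotation as R
M=R.from_quat(o["tcp_rot"]).as_matrix(); print("toolx",M[:,0],"jaw",M[:,1],np.arctan2(M[1,1],M[0,1])%np.pi-np.pi/2)
p=get_image("wrist"); cv2.imwrite(f"pics/{tag}.png",p["color"]); 
np.savez(f"{tag}.npz",**{k:p[k] for k in ["color","depth","fx","fy","cx","cy","world_from_camera"]})
E
python3 c.py w1
```

```text
0.95 [ 1.11796850e+00  3.41993264e-01  1.52411372e+00  3.41017292e-05
  1.27539611e+00 -1.45983968e-01] [0.15854449 0.50050438 0.22673921] [ 0.10809771  0.6988022  -0.1080304   0.69879883] [-0.54654971  0.80769172  0.22846802] [ 0.01566692 -0.02131193  0.02705451] 0.09165411238753522
toolx [ 9.84344699e-06  9.48000915e-05 -9.99999995e-01] jaw [3.02060883e-01 9.53288631e-01 9.33451702e-05] -0.3068537834374112
```

View pics/w1.png

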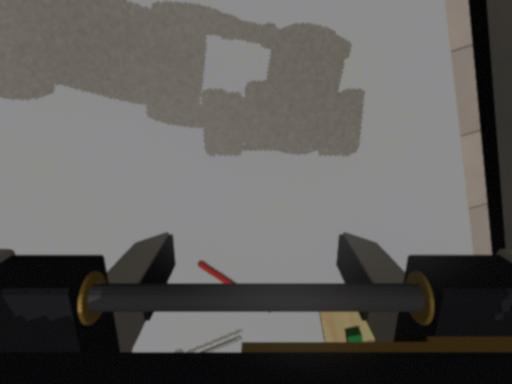

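All seven keys are required in every row, so I'm resending the move in full.

>>> move_arm:
  moves:
    - {"x": 0.03, "y": -0.03, "z": 0.02, "wx": 0, "wy": 0, "wz": 0.05, "gripper": 1}
    - {"x": 0.055, "y": -0.06, "z": 0.03, "wx": 0, "wy": 0, "wz": 0.1, "gripper": 1}
    - {"x": 0.085, "y": -0.09, "z": 0.03, "wx": 0, "wy": 0, "wz": 0.15, "gripper": 1}
    - {"x": 0.115, "y": -0.12, "z": 0.03, "wx": 0, "wy": 0, "wz": 0.2, "gripper": 1}
    - {"x": 0.145, "y": -0.15, "z": 0.03, "wx": 0, "wy": 0, "wz": 0.27, "gripper": 1}
    - {"x": 0.17, "y": -0.18, "z": 0.03, "wx": 0, "wy": 0, "wz": 0.27, "gripper": 1}
    - {"x": 0.195, "y": -0.21, "z": 0.03, "wx": 0, "wy": 0, "wz": 0.27, "gripper": 1}
    - {"x": 0.215, "y": -0.245, "z": 0.03, "wx": 0, "wy": 0, "wz": 0.27, "gripper": 1}
    - {"x": 0.23, "y": -0.28, "z": 0.03, "wx": 0, "wy": 0, "wz": 0.27, "gripper": 1}
    - {"x": 0.24, "y": -0.315, "z": 0.03, "wx": 0, "wy": 0, "wz": 0.27, "gripper": 1}
  squeeze: 15

```text
clock: 1.83
tcp_pos: [0.3997, 0.1836, 0.2568]
tcp_rot: [0.013, 0.707, -0.013, 0.707]
wrist_force: [0.4, -0.2, 0.4]
opening: 0.0919
```

>>> move_arm:
  moves:
    - {"x": 0.015, "y": -0.035, "z": 0, "wx": 0, "wy": 0, "wz": 0, "gripper": 1}
    - {"x": 0.025, "y": -0.07, "z": 0, "wx": 0, "wy": 0, "wz": 0, "gripper": 1}
    - {"x": 0.035, "y": -0.105, "z": 0, "wx": 0, "wy": 0, "wz": 0, "gripper": 1}
    - {"x": 0.04, "y": -0.127, "z": 0, "wx": 0, "wy": 0, "wz": 0, "gripper": 1}
    - {"x": 0.04, "y": -0.127, "z": 0, "wx": 0, "wy": 0, "wz": 0, "gripper": 1}
    - {"x": 0.04, "y": -0.127, "z": 0, "wx": 0, "wy": 0, "wz": 0, "gripper": 1}

```text
clock: 2.33
tcp_pos: [0.4387, 0.0576, 0.2567]
tcp_rot: [0.014, 0.707, -0.014, 0.707]
wrist_force: [-0.2, -0.1, 0.5]
opening: 0.0918
```

```bash
python3 c.py w1
```

```text
2.3333 [-4.32029544e-02  1.64629272e-01  1.68008352e+00  3.93654371e-04
  1.29697871e+00 -1.57436546e+00] [0.43869586 0.05762726 0.25672506] [ 0.01418416  0.70699899 -0.01391462  0.70693538] [-0.15513956 -0.06429868  0.49964424] [ 0.04376039 -0.00573755  0.00654041] 0.0917826385496488
toolx [-8.23654064e-05  3.82903612e-04 -9.99999923e-01] jaw [3.97298461e-02 9.99210386e-01 3.79328931e-04] -0.039740308403171776
```

View pics/w1.png

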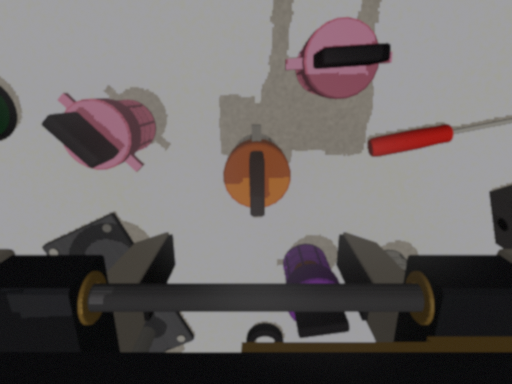

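The orange lamp is centred at about [173, 257], with the bar running vertically in the picture. The purple lamp is further off at [280, 315]. I'll measure the lamp with the wrist depth.

```bash
cat > d.py <<'E'
from h import *
p=dict(np.load("w1.npz")); W=cloud(p)
hsv=cv2.cvtColor(p["color"],cv2.COLOR_BGR2HSV); H,S,V=[hsv[...,i].astype(int) for i in range(3)]
near=np.hypot(W[...,0]-.44,W[...,1]-.058)<.07
m=near&(H>3)&(H<20)&(S>100)&(abs(W[...,2]-.096)<.005); q=W[m]; print("cap",len(q),np.median(q,0)); print(cv2.minEnclosingCircle(cv2.convexHull(q[:,:2].astype(np.float32))))
mb=near&(W[...,2]>.135)&(W[...,2]<.146)&(V<90); q=W[mb]; print("bar",len(q),q.mean(0),np.percentile(q[:,2],[5,95]),cv2.minAreaRect(q[:,:2].astype(np.float32)))
u=np.linalg.svd(q[:,:2]-q[:,:2].mean(0))[2][0]; print("yaw",np.arctan(u[1]/u[0]))
ml=near&(W[...,2]>.07)&(W[...,2]<.09)&(np.hypot(W[...,0]-.439,W[...,1]-.058)>.040); q=W[ml]; print("lug",len(q),q.mean(0))
E
python3 d.py
```

```text
cap 2553 [0.43555777 0.05950493 0.09604075]
((0.4387502670288086, 0.05868743360042572), 0.03569091111421585)
bar 826 [0.43646002 0.05895022 0.13971802] [0.13803132 0.14110123] ((0.43834391236305237, 0.058680035173892975), (0.013703485950827599, 0.05428169295191765), 88.18060302734375)
yaw -0.02304776954530596
lug 118 [0.4004748  0.05991676 0.08205276]
```

>>> move_arm:
  moves:
    - {"x": 0, "y": 0.001, "z": -0.03, "wx": 0, "wy": 0, "wz": 0.013, "gripper": 1}
    - {"x": 0, "y": 0.001, "z": -0.06, "wx": 0, "wy": 0, "wz": 0.013, "gripper": 0.3}
    - {"x": 0, "y": 0.001, "z": -0.09, "wx": 0, "wy": 0, "wz": 0.013, "gripper": 0}
    - {"x": 0, "y": 0.001, "z": -0.115, "wx": 0, "wy": 0, "wz": 0.013, "gripper": 0}
    - {"x": 0, "y": 0.001, "z": -0.135, "wx": 0, "wy": 0, "wz": 0.013, "gripper": 0}
    - {"x": 0, "y": 0.001, "z": -0.148, "wx": 0, "wy": 0, "wz": 0.013, "gripper": 0}
    - {"x": 0, "y": 0.001, "z": -0.153, "wx": 0, "wy": 0, "wz": 0.013, "gripper": 0}
    - {"x": 0, "y": 0.001, "z": -0.153, "wx": 0, "wy": 0, "wz": 0.013, "gripper": 0}
  squeeze: 20

```text
clock: 3.05
tcp_pos: [0.4377, 0.0606, 0.1029]
tcp_rot: [0.008, 0.708, -0.008, 0.706]
wrist_force: [-0.6, -0.6, 0.2]
opening: 0.0498
```

>>> move_arm:
  moves:
    - {"x": 0, "y": 0, "z": 0, "wx": 0, "wy": 0, "wz": 0, "gripper": -0.5}
    - {"x": 0, "y": 0, "z": 0, "wx": 0, "wy": 0, "wz": 0, "gripper": -0.8}
    - {"x": 0, "y": 0, "z": 0, "wx": 0, "wy": 0, "wz": 0, "gripper": -1}
    - {"x": 0, "y": 0, "z": 0, "wx": 0, "wy": 0, "wz": 0, "gripper": -1}
    - {"x": 0, "y": 0, "z": 0, "wx": 0, "wy": 0, "wz": 0, "gripper": -1}
    - {"x": 0, "y": 0, "z": 0, "wx": 0, "wy": 0, "wz": 0, "gripper": -1}

```text
clock: 3.55
tcp_pos: [0.4387, 0.0594, 0.1041]
tcp_rot: [0.008, 0.707, -0.008, 0.707]
wrist_force: [-0.1, -1.8, 1.9]
opening: 0.0139
```

>>> move_arm:
  moves:
    - {"x": 0, "y": 0, "z": 0.01, "wx": 0, "wy": 0, "wz": 0, "gripper": -1}
    - {"x": 0, "y": 0, "z": 0.03, "wx": 0, "wy": 0, "wz": 0, "gripper": -1}
    - {"x": 0, "y": 0, "z": 0.06, "wx": 0, "wy": 0, "wz": 0, "gripper": -1}
    - {"x": 0, "y": 0, "z": 0.09, "wx": 0, "wy": 0, "wz": 0.05, "gripper": -1}
    - {"x": 0.01, "y": -0.01, "z": 0.12, "wx": 0, "wy": 0, "wz": 0.12, "gripper": -1}
    - {"x": 0.03, "y": -0.03, "z": 0.15, "wx": 0, "wy": 0, "wz": 0.19, "gripper": -1}
    - {"x": 0.05, "y": -0.05, "z": 0.17, "wx": 0, "wy": 0, "wz": 0.26, "gripper": -1}
    - {"x": 0.07, "y": -0.075, "z": 0.17, "wx": 0, "wy": 0, "wz": 0.33, "gripper": -1}
    - {"x": 0.09, "y": -0.1, "z": 0.17, "wx": 0, "wy": 0, "wz": 0.4, "gripper": -1}
    - {"x": 0.115, "y": -0.122, "z": 0.17, "wx": 0, "wy": 0, "wz": 0.45, "gripper": -1}
  squeeze: 25

```text
clock: 4.38
tcp_pos: [0.5535, -0.064, 0.2737]
tcp_rot: [-0.151, 0.691, 0.151, 0.691]
wrist_force: [-0.3, 0.7, -3.4]
opening: 0.0138
```

>>> move_arm:
  moves:
    - {"x": 0.012, "y": -0.013, "z": 0, "wx": 0, "wy": 0, "wz": 0.02, "gripper": -1}
    - {"x": 0.018, "y": -0.02, "z": 0, "wx": 0, "wy": 0, "wz": 0.025, "gripper": -1}
    - {"x": 0.018, "y": -0.02, "z": 0, "wx": 0, "wy": 0, "wz": 0.025, "gripper": -1}
    - {"x": 0.018, "y": -0.02, "z": 0, "wx": 0, "wy": 0, "wz": 0.025, "gripper": -1}
    - {"x": 0.018, "y": -0.02, "z": 0, "wx": 0, "wy": 0, "wz": 0.025, "gripper": -1}

```text
clock: 4.8
tcp_pos: [0.5706, -0.0814, 0.2736]
tcp_rot: [-0.158, 0.69, 0.159, 0.689]
wrist_force: [-0.2, 0.3, -4.0]
opening: 0.0141
```

```bash
python3 c.py w2
python3 - <<'E'
from h import *
for n in ["scene","top"]:
    p=get_image(n); cv2.imwrite(f"pics/{n}2.png",p["color"]); np.savez(f"{n}2.npz",**{k:p[k] for k in ["color","depth","fx","fy","cx","cy","world_from_camera"]})
E
```

```text
4.8 [-2.74871170e-01  4.09237025e-01  1.29230719e+00  4.76664286e-04
  1.44139793e+00 -2.29717842e+00] [ 0.57062144 -0.08138456  0.27362598] [-0.15788376  0.68950722  0.15863496  0.6888305 ] [-0.16083722  0.30346478 -4.01742429] [ 0.02980983  0.06305579 -0.0278564 ] 0.014148635969587584
toolx [-1.17052161e-03  8.21213861e-04 -9.99998978e-01] jaw [-0.43626918  0.89981534  0.0012496 ] 0.4514486619082616
```

View pics/w2.png

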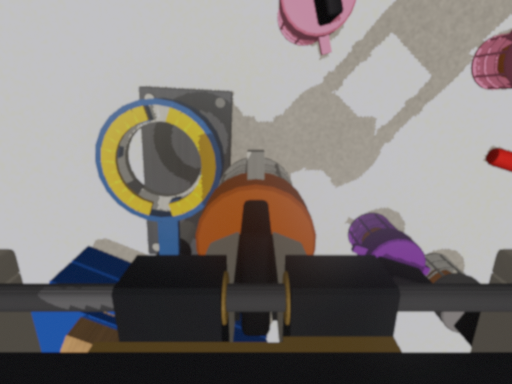

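View pics/scene2.png

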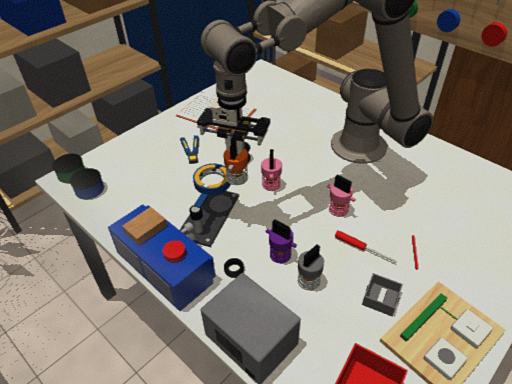

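The lamp hangs straight from the grip, its lug at [155, 255]. The ring is clear at [158, 158] with gaps at about [105, 163] and [205, 163]. Now I'll measure the ring relative to the lamp in this same picture.

```bash
cat > e.py <<'E'
from h import *
from scipy.optimize import least_squares
p=dict(np.load("w2.npz")); W=cloud(p)
hsv=cv2.cvtColor(p["color"],cv2.COLOR_BGR2HSV); H,S,V=[hsv[...,i].astype(int) for i in range(3)]
cols=np.mgrid[0:384,0:512]
near=np.hypot(W[...,0]-.593,W[...,1]+.173)<.075
yl=(H>20)&(H<36)&(S>110)&near&(abs(W[...,2]-.137)<.008); bl=(H>100)&(H<125)&(S>120)&near&(abs(W[...,2]-.137)<.01)
print("yellow z",np.median(W[yl][:,2]),"blue z",np.median(W[bl][:,2]))
def circ(q):
    f=lambda a:np.hypot(q[:,0]-a[0],q[:,1]-a[1])-a[2]
    return least_squares(f,[.593,-.173,.05],loss="soft_l1",f_scale=.001).x
# pixel -> plane z=0.137
A=np.array([atz(p,r,c,.137) for r,c in zip(*np.nonzero(yl))])
m0=A[:,:2].mean(0); 
# boundaries by angle
def bounds(cx,cy):
    th=np.arctan2(A[:,1]-cy,A[:,0]-cx); r=np.hypot(A[:,0]-cx,A[:,1]-cy); inn=[];out=[]
    for b in np.arange(-np.pi,np.pi,.06):
        k=(th>=b)&(th<b+.06)
        if k.sum()>6: inn.append(A[k][r[k].argmin()]);out.append(A[k][r[k].argmax()])
    return np.array(inn),np.array(out)
c=np.array([.593,-.173])
for _ in range(3):
    i,o=bounds(*c); ci=circ(i);co=circ(o); c=(ci[:2]+co[:2])/2
print("inner",ci,"outer",co)
th=np.arctan2(A[:,1]-c[1],A[:,0]-c[0]); h,_=np.histogram(th,np.arange(-np.pi,np.pi,.04)); e=np.arange(-np.pi,np.pi,.04)
print("empty",[round(x+.02,2) for x,n in zip(e,h) if n<=4])
# gap directions fine
ts=np.sort(th); ts=np.r_[ts,ts[0]+2*np.pi]; d=np.diff(ts); k=np.argsort(-d)[:4]
for j in k: print("gap",ts[j],ts[j+1],"mid",(ts[j]+ts[j+1])/2,"w",d[j])
# lamp cap
o_=(H>3)&(H<20)&(S>110)&(np.hypot(W[...,0]-.571,W[...,1]+.081)<.06); q=W[o_]; print("cap z",np.percentile(q[:,2],[5,50,95]))
top=o_&(abs(W[...,2]-np.percentile(W[o_][:,2],80))<.004)
print(cv2.minEnclosingCircle(cv2.convexHull(W[top][:,:2].astype(np.float32))),np.median(W[top][:,2]))
ml=(np.hypot(W[...,0]-.571,W[...,1]+.081)<.056)&(np.hypot(W[...,0]-.571,W[...,1]+.081)>.038)&(abs(W[...,2]-.25)<.012)
q=W[ml]; print("lug",len(q),q.mean(0),np.median(q,0))
E
python3 e.py
```

```text
yellow z 0.137079380832894 blue z 0.1370553204638651
inner [ 0.59364176 -0.17289487  0.04078277] outer [ 0.59456621 -0.17350347  0.05391507]
empty [np.float64(-2.92), np.float64(-2.88), np.float64(-2.84), np.float64(-2.8), np.float64(-2.76), np.float64(-2.72), np.float64(-2.68), np.float64(-2.64), np.float64(-2.6), np.float64(-2.56), np.float64(0.24), np.float64(0.28), np.float64(0.32), np.float64(0.36), np.float64(0.4), np.float64(0.44), np.float64(0.48), np.float64(0.52), np.float64(0.56)]
gap -2.947194500416214 -2.5549009459945213 mid -2.7510477232053674 w 0.39229355442169256
gap 0.20983964736526586 0.598342444457363 mid 0.4040910459113144 w 0.3885027970920971
gap 2.0103939856554423 2.028756773531404 mid 2.019575379593423 w 0.018362787875961573
gap -1.126105211212984 -1.1080313103070567 mid -1.1170682607600204 w 0.018073900905927198
cap z [0.25487217 0.26699386 0.36870559]
((0.5534069538116455, -0.0934956818819046), 0.04000520333647728) 0.3666777584052245
lug 440 [ 0.53011879 -0.10123336  0.25161953] [ 0.52995881 -0.10117406  0.25179936]
```

```bash
cat > f.py <<'E'
from h import *
p=dict(np.load("w2.npz")); W=cloud(p)
hsv=cv2.cvtColor(p["color"],cv2.COLOR_BGR2HSV); H,S,V=[hsv[...,i].astype(int) for i in range(3)]
top=(H>3)&(H<20)&(S>100)&(abs(W[...,2]-.267)<.004)&(np.hypot(W[...,0]-.571,W[...,1]+.081)<.06)
q=W[top]; print(len(q),np.median(q[:,2]),cv2.minEnclosingCircle(cv2.convexHull(q[:,:2].astype(np.float32))))
from scipy.optimize import least_squares
h=cv2.convexHull(q[:,:2].astype(np.float32))[:,0]; d=h-[.5706,-.0814]; a=np.arctan2(d[:,1],d[:,0])
# back half (towards camera) rim only
k=np.hypot(*d.T)>.032; h=h[k]
print(len(h),least_squares(lambda x:np.hypot(h[:,0]-x[0],h[:,1]-x[1])-.036,[.5706,-.0814],loss="soft_l1",f_scale=.001).x)
for n,z in [("top0",.012),("w2",.012)]:
    p=dict(np.load(n+".npz")); W=cloud(p); V=p["color"].max(-1)
    m=(abs(W[...,2]-z)<.006)&(V<(90 if n=="w2" else 75))&(np.hypot(W[...,0]-.63,W[...,1]+.155)<.16)
    mm=cv2.morphologyEx(m.astype(np.uint8),cv2.MORPH_OPEN,np.ones((3,3))); k,l,st,_=cv2.connectedComponentsWithStats(mm); b=1+st[1:,4].argmax(); q=W[l==b]
    print(n,len(q),cv2.minAreaRect(q[:,:2].astype(np.float32)))
p=dict(np.load("top0.npz")); W=cloud(p)
hsv=cv2.cvtColor(p["color"],cv2.COLOR_BGR2HSV); H,S,V=[hsv[...,i].astype(int) for i in range(3)]
yl=(H>20)&(H<36)&(S>100)&(np.hypot(W[...,0]-.593,W[...,1]+.173)<.075)&(abs(W[...,2]-.137)<.01)
A=np.array([atz(p,r,c,.137) for r,c in zip(*np.nonzero(yl))]); c=cv2.minEnclosingCircle(A[:,:2].astype(np.float32)); print(c)
c=c[0]; t=np.sort(np.arctan2(A[:,1]-c[1],A[:,0]-c[0])); d=np.diff(t); 
for j in np.argsort(-d)[:2]: print((t[j]+t[j+1])/2,d[j])
p=dict(np.load("top2.npz"));W=cloud(p)
E
python3 f.py
```

```text
4289 0.26560282041730765 ((0.570425271987915, -0.08202517777681351), 0.035598453134298325)
38 [ 0.57146188 -0.08132702]
top0 610 ((0.6779585480690002, -0.10861724615097046), (0.13106794655323029, 0.06428472697734833), 22.32843589782715)
w2 1310 ((0.6163232326507568, -0.18248379230499268), (0.09221217036247253, 0.04207736253738403), 56.29844284057617)
((0.59332674741745, -0.1736651062965393), 0.05392298847436905)
-2.7743415633034347 0.442775745647062
0.3990373564252153 0.4370268405728727
```

>>> move_arm:
  moves:
    - {"x": 0.005, "y": -0.02, "z": 0, "wx": 0, "wy": 0, "wz": -0.015, "gripper": -1}
    - {"x": 0.012, "y": -0.045, "z": 0, "wx": 0, "wy": 0, "wz": -0.03, "gripper": -1}
    - {"x": 0.018, "y": -0.07, "z": 0, "wx": 0, "wy": 0, "wz": -0.045, "gripper": -1}
    - {"x": 0.022, "y": -0.085, "z": 0, "wx": 0, "wy": 0, "wz": -0.058, "gripper": -1}
    - {"x": 0.0232, "y": -0.0916, "z": 0, "wx": 0, "wy": 0, "wz": -0.058, "gripper": -1}
    - {"x": 0.0232, "y": -0.0916, "z": 0, "wx": 0, "wy": 0, "wz": -0.058, "gripper": -1}
    - {"x": 0.0232, "y": -0.0916, "z": -0.01, "wx": 0, "wy": 0, "wz": -0.058, "gripper": -1}
    - {"x": 0.0232, "y": -0.0916, "z": -0.02, "wx": 0, "wy": 0, "wz": -0.058, "gripper": -1}
    - {"x": 0.0232, "y": -0.0916, "z": -0.02, "wx": 0, "wy": 0, "wz": -0.058, "gripper": -1}
    - {"x": 0.0232, "y": -0.0916, "z": -0.02, "wx": 0, "wy": 0, "wz": -0.058, "gripper": -1}

```text
clock: 5.78
tcp_pos: [0.5941, -0.1728, 0.2526]
tcp_rot: [-0.138, 0.694, 0.139, 0.693]
wrist_force: [0.3, -0.0, -3.4]
opening: 0.0139
```

```bash
python3 c.py w3
python3 - <<'E'
from h import *
for n in ["scene","top"]:
    p=get_image(n); cv2.imwrite(f"pics/{n}3.png",cv2.resize(p["color"][90:280,130:400],None,fx=2.8,fy=2.8)); np.savez(f"{n}3.npz",**{k:p[k] for k in ["color","depth","fx","fy","cx","cy","world_from_camera"]})
E
```

```text
5.7833 [-4.06916898e-01  5.04162974e-01  1.19702338e+00  2.67461815e-04
  1.44315069e+00 -2.37224409e+00] [ 0.59412698 -0.17276627  0.25257717] [-0.13794437  0.69414025  0.13920115  0.69264977] [ 0.34101654 -0.04602091 -3.36309344] [0.03117011 0.04921228 0.02152296] 0.013874973501510263
toolx [-0.0024153  0.0013298 -0.9999962] jaw [-0.38434077  0.92318878  0.00215596] 0.3944946054140135
```

View pics/w3.png

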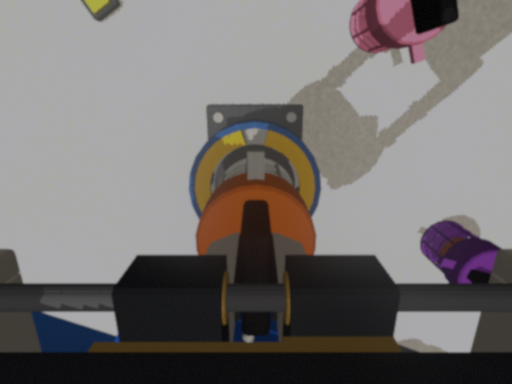

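View pics/scene3.png

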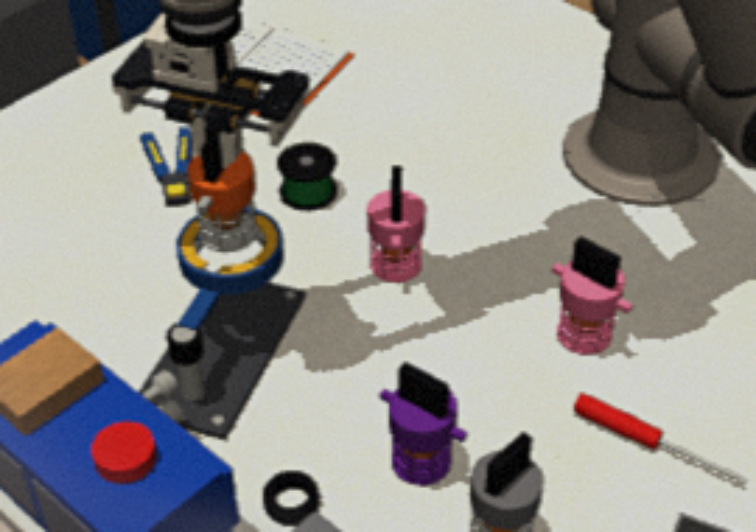

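>>> move_arm:
  moves:
    - {"x": 0, "y": -0.0004, "z": -0.02, "wx": 0, "wy": 0, "wz": 0, "gripper": -1}
    - {"x": 0, "y": -0.0004, "z": -0.04, "wx": 0, "wy": 0, "wz": 0, "gripper": -1}
    - {"x": 0, "y": -0.0004, "z": -0.055, "wx": 0, "wy": 0, "wz": 0, "gripper": -1}
    - {"x": 0, "y": -0.0004, "z": -0.062, "wx": 0, "wy": 0, "wz": 0, "gripper": -1}
    - {"x": 0, "y": -0.0004, "z": -0.062, "wx": 0, "wy": 0, "wz": 0, "gripper": -1}
    - {"x": 0, "y": -0.0004, "z": -0.062, "wx": 0, "wy": 0, "wz": 0, "gripper": -1}

```text
clock: 6.43
tcp_pos: [0.5951, -0.1746, 0.1924]
tcp_rot: [-0.138, 0.693, 0.138, 0.694]
wrist_force: [0.7, 0.6, -2.5]
opening: 0.0137
```

```bash
python3 c.py w4
python3 - <<'E'
from h import *
p=cv2.imread("pics/w4.png"); cv2.imwrite("pics/w4c.png",cv2.resize(p[90:260,140:370],None,fx=3.4,fy=3.4,interpolation=cv2.INTER_CUBIC))
E
```

```text
6.4333 [-4.08901689e-01  5.43155519e-01  1.29675196e+00  8.02570025e-05
  1.30092485e+00 -2.37301975e+00] [ 0.59508881 -0.17457618  0.19241544] [-0.1382887   0.69324178  0.13802765  0.69371495] [ 0.67696703  0.59294552 -2.45238184] [ 0.03320999 -0.0089856   0.03690938] 0.013685026538149736
toolx [ 7.28396154e-04 -2.31330876e-04 -9.99999708e-01] jaw [-3.83238697e-01  9.23649207e-01 -4.92818317e-04] 0.3933002208001586
```

View pics/w4c.png

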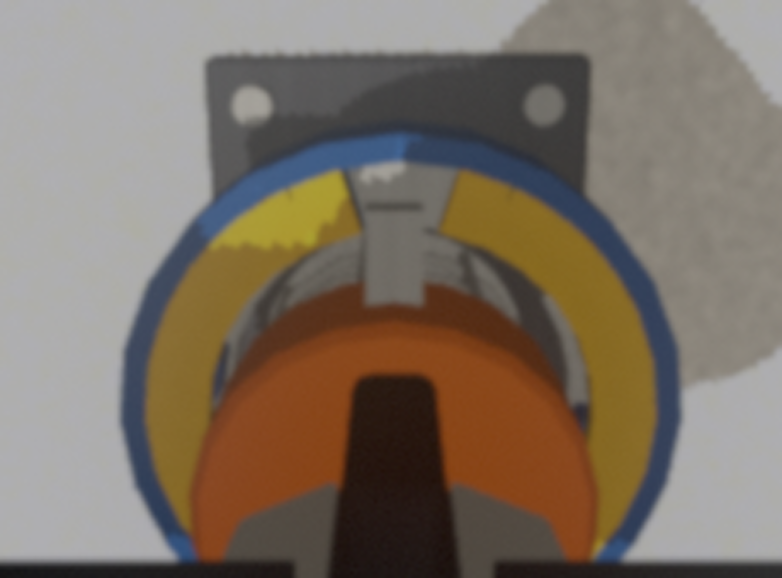

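```bash
cat > g.py <<'E'
from h import *
import sys
p=dict(np.load(sys.argv[1]+".npz")); W=cloud(p); print("cx",p["cx"])
T=np.array(p["world_from_camera"]); right=T[:3,0]
hsv=cv2.cvtColor(p["color"],cv2.COLOR_BGR2HSV); H,S,V=[hsv[...,i].astype(int) for i in range(3)]
bl=(H>100)&(H<125)&(S>110)&(abs(W[...,2]-.133)<.012)&(np.hypot(W[...,0]-.593,W[...,1]+.173)<.08)
# image columns of ring outer edge per row
def L(c,d): return (c-p["cx"])/p["fx"]*d
for r in range(135,255,15):
    c=np.nonzero(bl[r])[0]
    if len(c)>2: a,b=c.min(),c.max(); print(r,a,b,"ring lat mm",round(500*(L(a,p["depth"][r,a+1])+L(b,p["depth"][r,b-1])),2))
og=(H>3)&(H<20)&(S>100)
for r in range(190,255,10):
    c=np.nonzero(og[r])[0]
    if len(c)>2: a,b=c.min(),c.max(); print(r,a,b,"cap lat",round(500*(L(a,p["depth"][r,a+2])+L(b,p["depth"][r,b-2])),2))
A=np.array([atz(p,r,c,.137) for r,c in zip(*np.nonzero(bl&(abs(W[...,2]-.137)<.006)))])[:,:2]
c0=np.array([.594,-.173]); r=np.hypot(*(A-c0).T); th=np.arctan2(*(A-c0).T[::-1])
pts=[]
for b in np.arange(-np.pi,np.pi,.05):
    k=(th>=b)&(th<b+.05)
    if k.sum()>2: pts.append(A[k][r[k].argmax()])
pts=np.array(pts)
from scipy.optimize import least_squares
print(len(pts),"ring c",least_squares(lambda x:np.hypot(pts[:,0]-x[0],pts[:,1]-x[1])-.060,c0,loss="soft_l1",f_scale=.001).x)
tcpz=float(sys.argv[2]); zc=tcpz-.008
q=np.array([atz(p,r,c,zc) for r,c in zip(*np.nonzero(og&(abs(W[...,2]-zc)<.003)))])[:,:2]
h=cv2.convexHull(q.astype(np.float32))[:,0]; cc=h.mean(0); 
e=least_squares(lambda x:np.hypot(h[:,0]-x[0],h[:,1]-x[1])-.036,[.594,-.173],loss="soft_l1",f_scale=.0005).x; print("cap c",e,len(h))
E
python3 g.py w4 0.192; python3 -c "
from h import *
print(observe()['tcp_pos'])"
```

```text
cx 255.46438089873212
135 228 286 ring lat mm 0.99
150 203 311 ring lat mm 1.12
165 320 322 ring lat mm 45.68
240 186 188 ring lat mm -51.69
190 186 297 cap lat -11.54
200 202 303 cap lat -5.67
210 183 332 cap lat 1.36
220 184 313 cap lat -9.71
230 195 328 cap lat 9.34
240 195 316 cap lat 0.06
250 198 314 cap lat 0.23
51 ring c [ 0.59495053 -0.17381229]
cap c [ 0.59534846 -0.17453182] 42
[ 0.59539739 -0.174747    0.19301492]
```

>>> move_arm:
  moves:
    - {"x": -0.0004, "y": 0.0008, "z": -0.01, "wx": 0, "wy": 0, "wz": 0, "gripper": -1}
    - {"x": -0.0004, "y": 0.0008, "z": -0.02, "wx": 0, "wy": 0, "wz": 0, "gripper": -1}
    - {"x": -0.0004, "y": 0.0008, "z": -0.024, "wx": 0, "wy": 0, "wz": 0, "gripper": -1}
    - {"x": -0.0004, "y": 0.0008, "z": -0.024, "wx": 0, "wy": 0, "wz": 0, "gripper": -1}

```text
clock: 6.82
tcp_pos: [0.5935, -0.1733, 0.166]
tcp_rot: [-0.137, 0.694, 0.139, 0.693]
wrist_force: [0.3, 0.2, -3.7]
opening: 0.0141
```

```bash
python3 c.py w5
python3 - <<'E'
from h import *
p=cv2.imread("pics/w5.png"); cv2.imwrite("pics/w5c.png",cv2.resize(p[90:260,140:370],None,fx=3.4,fy=3.4,interpolation=cv2.INTER_CUBIC))
E
```

```text
6.8167 [-4.08050637e-01  5.63498935e-01  1.33664721e+00  7.61293625e-05
  1.24467224e+00 -2.37204850e+00] [ 0.5934716  -0.1733082   0.16598378] [-0.13744595  0.69440981  0.13878453  0.69256226] [ 0.33532524  0.18463693 -3.70114116] [0.06077192 0.02779385 0.01982944] 0.014086376066815318
toolx [-0.00293226  0.00134623 -0.99999479] jaw [-0.38312148  0.92369493  0.00236693] 0.39317443166451693
```

View pics/w5c.png

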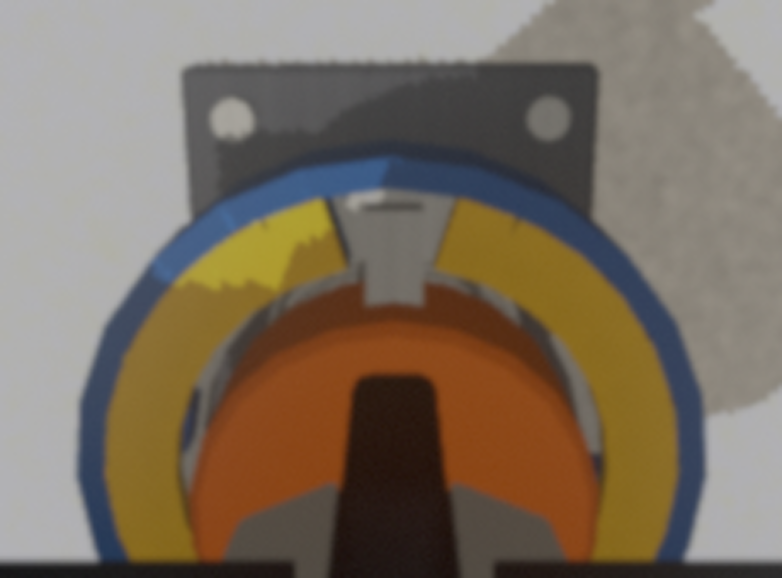

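The lug is centred in the gap at crop (394, 280), so I'm going on down.

>>> move_arm:
  moves:
    - {"x": 0, "y": 0, "z": -0.003, "wx": 0, "wy": 0, "wz": 0, "gripper": -1}
    - {"x": 0, "y": 0, "z": -0.006, "wx": 0, "wy": 0, "wz": 0, "gripper": -1}
    - {"x": 0, "y": 0, "z": -0.009, "wx": 0, "wy": 0, "wz": 0, "gripper": -1}
    - {"x": 0, "y": 0, "z": -0.012, "wx": 0, "wy": 0, "wz": 0, "gripper": -1}
    - {"x": 0, "y": 0, "z": -0.014, "wx": 0, "wy": 0, "wz": 0, "gripper": -1}
    - {"x": 0, "y": 0, "z": -0.014, "wx": 0, "wy": 0, "wz": 0, "gripper": -1}

```text
clock: 7.37
tcp_pos: [0.5941, -0.1736, 0.1531]
tcp_rot: [-0.138, 0.694, 0.138, 0.693]
wrist_force: [0.0, 0.7, -3.6]
opening: 0.0138
```

>>> move_arm:
  moves:
    - {"x": 0, "y": 0, "z": -0.001, "wx": 0, "wy": 0, "wz": 0, "gripper": -1}
    - {"x": 0, "y": 0, "z": -0.002, "wx": 0, "wy": 0, "wz": 0, "gripper": -1}
    - {"x": 0, "y": 0, "z": -0.002, "wx": 0, "wy": 0, "wz": 0, "gripper": -1}

```text
clock: 7.62
tcp_pos: [0.5943, -0.1737, 0.1516]
tcp_rot: [-0.138, 0.694, 0.138, 0.693]
wrist_force: [-0.4, -0.7, -3.3]
opening: 0.0137
```

>>> move_arm:
  moves:
    - {"x": 0, "y": 0, "z": -0.001, "wx": 0, "wy": 0, "wz": 0, "gripper": -1}
    - {"x": 0, "y": 0, "z": -0.001, "wx": 0, "wy": 0, "wz": 0, "gripper": -1}

```text
clock: 7.78
tcp_pos: [0.5943, -0.1737, 0.1506]
tcp_rot: [-0.138, 0.694, 0.138, 0.693]
wrist_force: [-0.4, -0.2, -3.6]
opening: 0.0142
```

>>> move_arm:
  moves:
    - {"x": 0, "y": 0, "z": -0.001, "wx": 0, "wy": 0, "wz": 0, "gripper": -1}
    - {"x": 0, "y": 0, "z": -0.001, "wx": 0, "wy": 0, "wz": 0, "gripper": -1}

```text
clock: 7.95
tcp_pos: [0.5944, -0.1738, 0.15]
tcp_rot: [-0.138, 0.693, 0.138, 0.694]
wrist_force: [-1.7, 0.3, -0.3]
opening: 0.0139
```

The lugs are on the ledge: contact came at lug underside ≈ 0.120, with about 3 N supported. I'll add a light press and start the twist.

>>> move_arm:
  moves:
    - {"x": 0, "y": 0, "z": -0.0008, "wx": 0, "wy": 0, "wz": 0, "gripper": -1}
    - {"x": 0, "y": 0, "z": -0.0016, "wx": 0, "wy": 0, "wz": 0, "gripper": -1}
    - {"x": 0, "y": 0, "z": -0.0016, "wx": 0, "wy": 0, "wz": 0, "gripper": -1}

```text
clock: 8.2
tcp_pos: [0.5945, -0.1738, 0.1485]
tcp_rot: [-0.138, 0.693, 0.138, 0.694]
wrist_force: [-1.9, 0.3, 1.7]
opening: 0.0141
```

>>> move_arm:
  moves:
    - {"x": 0, "y": 0, "z": 0, "wx": 0, "wy": 0, "wz": -0.03, "gripper": -1}
    - {"x": 0, "y": 0, "z": 0, "wx": 0, "wy": 0, "wz": -0.07, "gripper": -1}
    - {"x": 0, "y": 0, "z": 0, "wx": 0, "wy": 0, "wz": -0.1, "gripper": -1}
    - {"x": 0, "y": 0, "z": 0, "wx": 0, "wy": 0, "wz": -0.1, "gripper": -1}

```text
clock: 8.53
tcp_pos: [0.5949, -0.1738, 0.1487]
tcp_rot: [-0.103, 0.699, 0.103, 0.7]
wrist_force: [-0.2, 0.8, 1.3]
opening: 0.0139
```

```bash
python3 c.py w6
python3 - <<'E'
from h import *
p=cv2.imread("pics/w6.png"); cv2.imwrite("pics/w6c.png",cv2.resize(p[90:260,140:370],None,fx=3.4,fy=3.4,interpolation=cv2.INTER_CUBIC))
E
```

```text
8.5333 [-4.08004154e-01  5.78973276e-01  1.35939696e+00  2.71138875e-04
  1.20143304e+00 -2.27099476e+00] [ 0.59493441 -0.17384681  0.14871743] [-0.1031618   0.69899352  0.10264813  0.7001636 ] [-0.17490032  0.78157822  1.33109859] [ 0.13201289 -0.10018397 -0.07914635] 0.01393233851864854
toolx [ 1.74284086e-03 -4.77896908e-04 -9.99998367e-01] jaw [-0.28795983  0.95764201 -0.00095952] 0.2920958876512174
```

View pics/w6c.png

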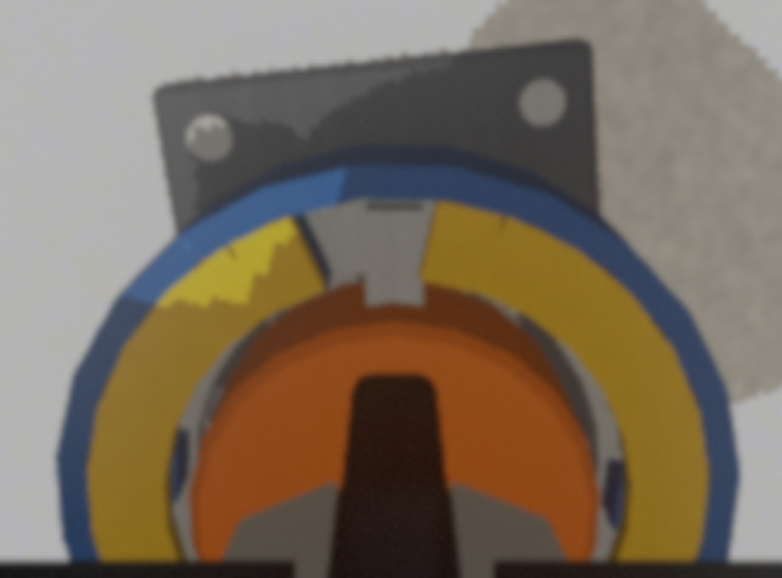

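The lug is sitting in the gap below hook level and moving towards the right-hand hook. Total load is about 5 N. Continuing.

>>> move_arm:
  moves:
    - {"x": 0, "y": 0, "z": 0, "wx": 0, "wy": 0, "wz": -0.03, "gripper": -1}
    - {"x": 0, "y": 0, "z": 0, "wx": 0, "wy": 0, "wz": -0.06, "gripper": -1}
    - {"x": 0, "y": 0, "z": 0, "wx": 0, "wy": 0, "wz": -0.1, "gripper": -1}
    - {"x": 0, "y": 0, "z": 0, "wx": 0, "wy": 0, "wz": -0.13, "gripper": -1}
    - {"x": 0, "y": 0, "z": 0, "wx": 0, "wy": 0, "wz": -0.15, "gripper": -1}

```text
clock: 9.0
tcp_pos: [0.5947, -0.1738, 0.1485]
tcp_rot: [-0.051, 0.705, 0.05, 0.706]
wrist_force: [0.9, -0.0, 1.6]
opening: 0.0136
```

>>> move_arm:
  moves:
    - {"x": 0, "y": 0, "z": 0, "wx": 0, "wy": 0, "wz": -0.04, "gripper": -1}
    - {"x": 0, "y": 0, "z": 0, "wx": 0, "wy": 0, "wz": -0.08, "gripper": -1}
    - {"x": 0, "y": 0, "z": 0, "wx": 0, "wy": 0, "wz": -0.12, "gripper": -1}
    - {"x": 0, "y": 0, "z": 0, "wx": 0, "wy": 0, "wz": -0.16, "gripper": -1}
    - {"x": 0, "y": 0, "z": 0, "wx": 0, "wy": 0, "wz": -0.2, "gripper": -1}

```text
clock: 9.42
tcp_pos: [0.5947, -0.1738, 0.1484]
tcp_rot: [0.02, 0.706, -0.021, 0.707]
wrist_force: [0.9, 0.5, 2.8]
opening: 0.0139
```

```bash
python3 c.py w7
python3 - <<'E'
from h import *
p=cv2.imread("pics/w7.png"); cv2.imwrite("pics/w7c.png",cv2.resize(p[90:260,140:370],None,fx=3.4,fy=3.4,interpolation=cv2.INTER_CUBIC))
E
```

```text
9.4167 [-4.08070150e-01  5.79192375e-01  1.35979647e+00  1.40934316e-04
  1.20163152e+00 -1.92110572e+00] [ 0.5946521  -0.17381106  0.1484476 ] [ 0.02035255  0.70647476 -0.02052069  0.70714785] [0.85476372 0.47731576 2.79090333] [ 0.01101162 -0.15024575  0.01742704] 0.013932401273666297
toolx [ 9.44618155e-04 -2.65197376e-04 -9.99999519e-01] jaw [ 5.77794535e-02  9.98329350e-01 -2.10174904e-04] -0.05781165226237572
```

View pics/w7c.png

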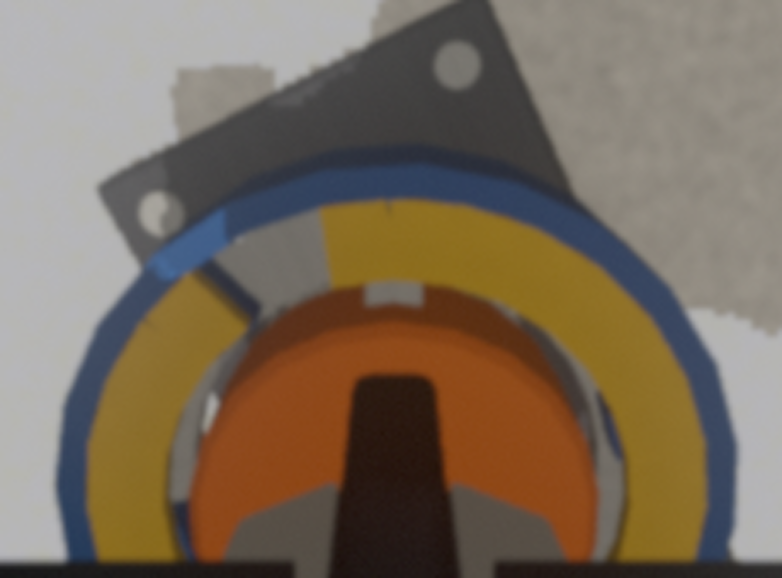

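The lug is under the hook, 0.45 rad past the gap. Now small steps, watching fz for the drop.

>>> move_arm:
  moves:
    - {"x": 0, "y": 0, "z": 0, "wx": 0, "wy": 0, "wz": -0.02, "gripper": -1}
    - {"x": 0, "y": 0, "z": 0, "wx": 0, "wy": 0, "wz": -0.04, "gripper": -1}
    - {"x": 0, "y": 0, "z": 0, "wx": 0, "wy": 0, "wz": -0.04, "gripper": -1}

```text
clock: 9.72
tcp_pos: [0.5945, -0.1738, 0.1483]
tcp_rot: [0.034, 0.706, -0.034, 0.706]
wrist_force: [0.3, 0.7, 2.4]
opening: 0.0146
```

>>> move_arm:
  moves:
    - {"x": 0, "y": 0, "z": 0, "wx": 0, "wy": 0, "wz": -0.015, "gripper": -1}
    - {"x": 0, "y": 0, "z": 0, "wx": 0, "wy": 0, "wz": -0.03, "gripper": -1}
    - {"x": 0, "y": 0, "z": 0, "wx": 0, "wy": 0, "wz": -0.03, "gripper": -1}

```text
clock: 9.97
tcp_pos: [0.5944, -0.1737, 0.1482]
tcp_rot: [0.045, 0.706, -0.045, 0.706]
wrist_force: [0.7, -0.4, 2.7]
opening: 0.0139
```

>>> move_arm:
  moves:
    - {"x": 0, "y": 0, "z": 0, "wx": 0, "wy": 0, "wz": -0.015, "gripper": -1}
    - {"x": 0, "y": 0, "z": 0, "wx": 0, "wy": 0, "wz": -0.03, "gripper": -1}
    - {"x": 0, "y": 0, "z": 0, "wx": 0, "wy": 0, "wz": -0.03, "gripper": -1}

```text
clock: 10.22
tcp_pos: [0.5944, -0.1737, 0.1482]
tcp_rot: [0.056, 0.705, -0.056, 0.705]
wrist_force: [-0.4, -0.2, 1.3]
opening: 0.014
```

>>> move_arm:
  moves:
    - {"x": 0, "y": 0, "z": 0, "wx": 0, "wy": 0, "wz": -0.015, "gripper": -1}
    - {"x": 0, "y": 0, "z": 0, "wx": 0, "wy": 0, "wz": -0.03, "gripper": -1}
    - {"x": 0, "y": 0, "z": 0, "wx": 0, "wy": 0, "wz": -0.03, "gripper": -1}

```text
clock: 10.47
tcp_pos: [0.5943, -0.1737, 0.1481]
tcp_rot: [0.066, 0.704, -0.066, 0.704]
wrist_force: [0.2, -0.2, 2.6]
opening: 0.0139
```

>>> move_arm:
  moves:
    - {"x": 0, "y": 0, "z": 0, "wx": 0, "wy": 0, "wz": -0.015, "gripper": -1}
    - {"x": 0, "y": 0, "z": 0, "wx": 0, "wy": 0, "wz": -0.03, "gripper": -1}
    - {"x": 0, "y": 0, "z": 0, "wx": 0, "wy": 0, "wz": -0.03, "gripper": -1}

```text
clock: 10.72
tcp_pos: [0.5943, -0.1737, 0.1481]
tcp_rot: [0.077, 0.703, -0.077, 0.703]
wrist_force: [0.5, 0.3, 1.9]
opening: 0.0138
```

>>> move_arm:
  moves:
    - {"x": 0, "y": 0, "z": 0, "wx": 0, "wy": 0, "wz": -0.015, "gripper": -1}
    - {"x": 0, "y": 0, "z": 0, "wx": 0, "wy": 0, "wz": -0.03, "gripper": -1}
    - {"x": 0, "y": 0, "z": 0, "wx": 0, "wy": 0, "wz": -0.03, "gripper": -1}

```text
clock: 10.97
tcp_pos: [0.5943, -0.1737, 0.1481]
tcp_rot: [0.087, 0.702, -0.087, 0.702]
wrist_force: [-1.0, -0.1, 2.7]
opening: 0.0134
```

>>> move_arm:
  moves:
    - {"x": 0, "y": 0, "z": 0, "wx": 0, "wy": 0, "wz": -0.015, "gripper": -1}
    - {"x": 0, "y": 0, "z": 0, "wx": 0, "wy": 0, "wz": -0.03, "gripper": -1}
    - {"x": 0, "y": 0, "z": 0, "wx": 0, "wy": 0, "wz": -0.03, "gripper": -1}

```text
clock: 11.22
tcp_pos: [0.5943, -0.1737, 0.1481]
tcp_rot: [0.098, 0.7, -0.098, 0.7]
wrist_force: [0.5, 0.4, 2.5]
opening: 0.0137
```

>>> move_arm:
  moves:
    - {"x": 0, "y": 0, "z": 0, "wx": 0, "wy": 0, "wz": -0.015, "gripper": -1}
    - {"x": 0, "y": 0, "z": 0, "wx": 0, "wy": 0, "wz": -0.03, "gripper": -1}
    - {"x": 0, "y": 0, "z": 0, "wx": 0, "wy": 0, "wz": -0.03, "gripper": -1}

```text
clock: 11.47
tcp_pos: [0.5943, -0.1737, 0.1481]
tcp_rot: [0.108, 0.699, -0.108, 0.699]
wrist_force: [0.6, -0.4, 1.5]
opening: 0.0139
```

>>> move_arm:
  moves:
    - {"x": 0, "y": 0, "z": 0, "wx": 0, "wy": 0, "wz": -0.015, "gripper": -1}
    - {"x": 0, "y": 0, "z": 0, "wx": 0, "wy": 0, "wz": -0.03, "gripper": -1}
    - {"x": 0, "y": 0, "z": 0, "wx": 0, "wy": 0, "wz": -0.03, "gripper": -1}

```text
clock: 11.72
tcp_pos: [0.5942, -0.1738, 0.1481]
tcp_rot: [0.119, 0.697, -0.119, 0.697]
wrist_force: [0.1, -0.7, 2.7]
opening: 0.014
```

>>> move_arm:
  moves:
    - {"x": 0, "y": 0, "z": 0, "wx": 0, "wy": 0, "wz": -0.015, "gripper": -1}
    - {"x": 0, "y": 0, "z": 0, "wx": 0, "wy": 0, "wz": -0.03, "gripper": -1}
    - {"x": 0, "y": 0, "z": 0, "wx": 0, "wy": 0, "wz": -0.03, "gripper": -1}

```text
clock: 11.97
tcp_pos: [0.5941, -0.1739, 0.1479]
tcp_rot: [0.129, 0.695, -0.129, 0.695]
wrist_force: [0.0, -2.5, 0.4]
opening: 0.0139
```

>>> move_arm:
  moves:
    - {"x": 0, "y": 0, "z": 0, "wx": 0, "wy": 0, "wz": 0, "gripper": -1}
    - {"x": 0, "y": 0, "z": 0, "wx": 0, "wy": 0, "wz": 0, "gripper": -1}

```text
clock: 12.13
tcp_pos: [0.594, -0.1732, 0.1473]
tcp_rot: [0.129, 0.696, -0.129, 0.695]
wrist_force: [-0.0, 0.4, -2.6]
opening: 0.0138
```

```bash
python3 c.py w8
```

```text
12.1333 [-4.07862426e-01  5.80223727e-01  1.36126448e+00  7.85088919e-04
  1.20183821e+00 -1.61201639e+00] [ 0.59396085 -0.17316506  0.14731925] [ 0.12939019  0.69577963 -0.12861261  0.6946997 ] [-0.04662589  0.43941034 -2.61575102] [-0.00387928 -0.0210039  -0.06528999] 0.013842852596993716
toolx [-0.00130101  0.00135984 -0.99999823] jaw [3.58748405e-01 9.33433949e-01 8.02591733e-04] -0.36692682127096354
```

Drop felt: fz went from +2.5 to -2.6 at yaw -0.367, which is 0.76 rad past the gap. I'll lower gently into the notch.

>>> move_arm:
  moves:
    - {"x": 0, "y": 0, "z": -0.0005, "wx": 0, "wy": 0, "wz": -0.005, "gripper": -1}
    - {"x": 0, "y": 0, "z": -0.001, "wx": 0, "wy": 0, "wz": -0.01, "gripper": -1}
    - {"x": 0, "y": 0, "z": -0.0015, "wx": 0, "wy": 0, "wz": -0.015, "gripper": -1}
    - {"x": 0, "y": 0, "z": -0.0015, "wx": 0, "wy": 0, "wz": -0.015, "gripper": -1}

```text
clock: 12.52
tcp_pos: [0.5941, -0.1736, 0.1462]
tcp_rot: [0.134, 0.694, -0.134, 0.694]
wrist_force: [0.3, 0.6, -3.7]
opening: 0.0141
```

```bash
python3 c.py w9
```

```text
12.5167 [-4.08023353e-01  5.81226650e-01  1.36261001e+00  1.15433977e-04
  1.19851067e+00 -1.59667390e+00] [ 0.59413886 -0.17356613  0.14624939] [ 0.13439746  0.69448768 -0.13420835  0.69398292] [ 0.32624908  0.64724288 -3.74442997] [ 0.06349689  0.01517525 -0.00643889] 0.014051274552433072
toolx [-6.50049619e-04  3.98148720e-04 -9.99999709e-01] jaw [3.72951364e-01 9.27850884e-01 1.26985787e-04] -0.382187858879387
```

>>> move_arm:
  moves:
    - {"x": 0, "y": 0, "z": -0.0005, "wx": 0, "wy": 0, "wz": -0.005, "gripper": -1}
    - {"x": 0, "y": 0, "z": -0.001, "wx": 0, "wy": 0, "wz": -0.01, "gripper": -1}
    - {"x": 0, "y": 0, "z": -0.0015, "wx": 0, "wy": 0, "wz": -0.01, "gripper": -1}
    - {"x": 0, "y": 0, "z": -0.0015, "wx": 0, "wy": 0, "wz": -0.01, "gripper": -1}

```text
clock: 12.9
tcp_pos: [0.5943, -0.1737, 0.145]
tcp_rot: [0.138, 0.694, -0.138, 0.694]
wrist_force: [0.2, -0.2, -3.4]
opening: 0.014
```

>>> move_arm:
  moves:
    - {"x": 0, "y": 0, "z": -0.0005, "wx": 0, "wy": 0, "wz": 0, "gripper": -1}
    - {"x": 0, "y": 0, "z": -0.0005, "wx": 0, "wy": 0, "wz": 0, "gripper": -1}

```text
clock: 13.07
tcp_pos: [0.5943, -0.1737, 0.1446]
tcp_rot: [0.138, 0.694, -0.138, 0.694]
wrist_force: [-0.2, 0.5, -3.9]
opening: 0.0139
```

```bash
python3 c.py w10
```

```text
13.0667 [-4.08123112e-01  5.82774669e-01  1.36475316e+00  7.59556396e-05
  1.19412951e+00 -1.58715965e+00] [ 0.59430164 -0.17371606  0.14457755] [ 0.13766289  0.69359981 -0.13760443  0.69356561] [-0.20385359  0.53769078 -3.8794764 ] [-0.0252659   0.04993095 -0.02198708] 0.013879853317636486
toolx [-3.13461059e-05  9.05051289e-05 -9.99999995e-01] jaw [3.81841298e-01 9.24227904e-01 7.16781281e-05] -0.3917877350028751
```

Still hanging free, with 5 mm of the drop done. A little more.

>>> move_arm:
  moves:
    - {"x": 0, "y": 0, "z": -0.0005, "wx": 0, "wy": 0, "wz": 0, "gripper": -1}
    - {"x": 0, "y": 0, "z": -0.001, "wx": 0, "wy": 0, "wz": 0, "gripper": -1}
    - {"x": 0, "y": 0, "z": -0.001, "wx": 0, "wy": 0, "wz": 0, "gripper": -1}

```text
clock: 13.37
tcp_pos: [0.5944, -0.1737, 0.144]
tcp_rot: [0.138, 0.693, -0.138, 0.694]
wrist_force: [-0.7, 0.8, -0.7]
opening: 0.0143
```

```bash
python3 c.py w11
```

```text
13.3667 [-4.08068487e-01  5.83205600e-01  1.36566864e+00  5.90028953e-05
  1.19225016e+00 -1.58713451e+00] [ 0.59440558 -0.17372991  0.14400544] [ 0.13760538  0.69341922 -0.13763721  0.69375106] [-0.73053302  0.81711212 -0.70742008] [0.0067907  0.17691935 0.02058387] 0.01432297786785205
toolx [ 4.51560116e-04 -1.35495867e-04 -9.99999889e-01] jaw [3.81808353e-01 9.24241516e-01 4.71785241e-05] -0.3917520882442569
```

Bottom contact at TCP z = 0.144, exactly 6 mm below the ledge contact. I'll press slightly more to seat both lugs, then open.

>>> move_arm:
  moves:
    - {"x": 0, "y": 0, "z": -0.0005, "wx": 0, "wy": 0, "wz": 0, "gripper": -1}
    - {"x": 0, "y": 0, "z": -0.0005, "wx": 0, "wy": 0, "wz": 0, "gripper": -1}

```text
clock: 13.58
tcp_pos: [0.5944, -0.1737, 0.1435]
tcp_rot: [0.138, 0.693, -0.138, 0.694]
wrist_force: [-2.3, 0.7, 0.7]
opening: 0.0138
```

```bash
python3 c.py w12
```

```text
13.5833 [-4.08056726e-01  5.83736191e-01  1.36634996e+00  9.19011257e-05
  1.19098717e+00 -1.58712445e+00] [ 0.59442796 -0.17372114  0.14345086] [ 0.13761579  0.69339856 -0.13763412  0.69377026] [-2.32394751  0.67036736  0.69506455] [0.00662272 0.12398476 0.04265758] 0.013818946193478704
toolx [ 5.10563250e-04 -1.27741509e-04 -9.99999862e-01] jaw [3.81818096e-01 9.24237489e-01 7.68788070e-05] -0.3917626314479965
```

View pics/w12.png

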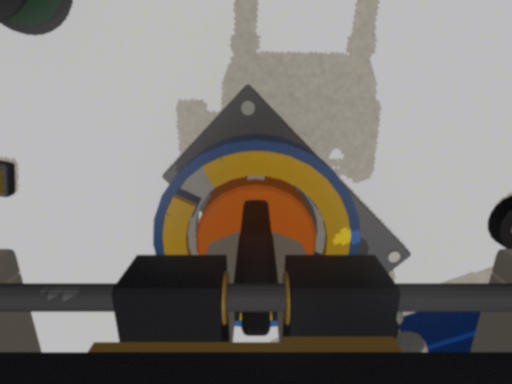

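>>> move_arm:
  moves:
    - {"x": 0, "y": 0, "z": 0, "wx": 0, "wy": 0, "wz": 0, "gripper": -0.6}
    - {"x": 0, "y": 0, "z": 0, "wx": 0, "wy": 0, "wz": 0, "gripper": -0.4}
    - {"x": 0, "y": 0, "z": 0, "wx": 0, "wy": 0, "wz": 0, "gripper": -0.2}
    - {"x": 0, "y": 0, "z": 0, "wx": 0, "wy": 0, "wz": 0, "gripper": -0.2}
    - {"x": 0, "y": 0, "z": 0, "wx": 0, "wy": 0, "wz": 0, "gripper": -0.2}
    - {"x": 0, "y": 0, "z": 0, "wx": 0, "wy": 0, "wz": 0, "gripper": -0.2}

```text
clock: 14.13
tcp_pos: [0.5944, -0.1737, 0.1431]
tcp_rot: [0.138, 0.694, -0.138, 0.694]
wrist_force: [0.7, 0.3, -0.4]
opening: 0.0362
```

>>> move_arm:
  moves:
    - {"x": 0, "y": 0, "z": 0.01, "wx": 0, "wy": 0, "wz": 0, "gripper": -0.2}
    - {"x": 0, "y": 0, "z": 0.025, "wx": 0, "wy": 0, "wz": 0, "gripper": -0.2}
    - {"x": 0, "y": 0, "z": 0.05, "wx": 0, "wy": 0, "wz": 0, "gripper": -0.2}
    - {"x": 0, "y": 0, "z": 0.08, "wx": 0, "wy": 0, "wz": 0, "gripper": -0.2}
    - {"x": 0, "y": 0, "z": 0.1, "wx": 0, "wy": 0, "wz": 0, "gripper": -0.2}
    - {"x": -0.02, "y": 0.01, "z": 0.1, "wx": 0, "wy": 0, "wz": 0, "gripper": -0.2}
    - {"x": -0.02, "y": 0.01, "z": 0.1, "wx": 0, "wy": 0, "wz": 0, "gripper": -0.2}

```text
clock: 14.72
tcp_pos: [0.573, -0.1627, 0.2456]
tcp_rot: [0.137, 0.693, -0.138, 0.694]
wrist_force: [1.1, -0.1, -0.5]
opening: 0.0367
```

```bash
python3 c.py w13
cat > k.py <<'E'
from h import *
p=dict(np.load("w13.npz")); W=cloud(p); hsv=cv2.cvtColor(p["color"],cv2.COLOR_BGR2HSV); H,S,V=[hsv[...,i].astype(int) for i in range(3)]
near=np.hypot(W[...,0]-.594,W[...,1]+.173)<.075
q=W[near&(H>3)&(H<19)&(S>110)&(W[...,2]>.125)&(W[...,2]<.15)]; print("cap",np.median(q,0),cv2.minEnclosingCircle(cv2.convexHull(q[:,:2].astype(np.float32))))
A=np.c_[q[:,:2]-q[:,:2].mean(0),np.ones(len(q))]; print("cap tilt",np.linalg.lstsq(A,q[:,2],rcond=None)[0])
q=W[near&(H>20)&(H<36)&(S>110)&(abs(W[...,2]-.137)<.01)]; print("hooks z",np.median(q[:,2]))
q=W[near&(V<80)&(W[...,2]>.17)&(W[...,2]<.19)&(np.hypot(W[...,0]-.594,W[...,1]+.173)<.035)]; u=np.linalg.svd(q[:,:2]-q[:,:2].mean(0))[2][0]; print("bar",len(q),np.median(q,0),np.arctan(u[1]/u[0]))
for n in ["scene","top"]:
    p=get_image(n); cv2.imwrite(f"pics/{n}4.png",cv2.resize(p["color"][90:300,130:410],None,fx=2.7,fy=2.7))
E
python3 k.py
```

```text
14.7167 [-4.05404177e-01  4.60007163e-01  1.28834878e+00  2.72101713e-04
  1.39156657e+00 -1.58487569e+00] [ 0.57296594 -0.16267275  0.24558269] [ 0.13745947  0.69301373 -0.13752015  0.69420824] [ 1.11810471 -0.14622986 -0.54328254] [ 0.06712243 -0.03212738  0.02518075] 0.03667744384062956
toolx [ 1.64036094e-03 -4.12647217e-04 -9.99998569e-01] jaw [3.81457846e-01 9.24386203e-01 2.44283507e-04] -0.39137289270920483
cap [ 0.58956219 -0.16864045  0.1356    ] ((0.5872013568878174, -0.16847290098667145), 0.049185335636138916)
cap tilt [ 0.01085811 -0.00309453  0.13547316]
hooks z 0.1367155994774228
bar 1050 [ 0.59069093 -0.17224531  0.1794302 ] -0.3930388229906015
```

View pics/w13.png

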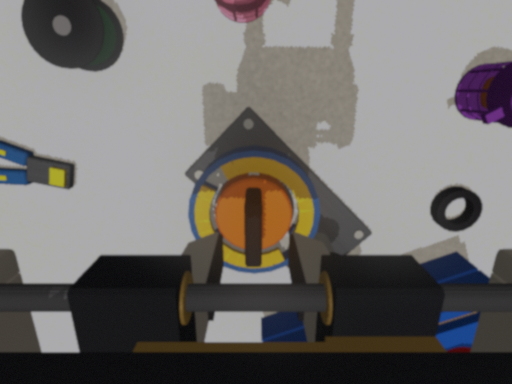

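View pics/scene4.png

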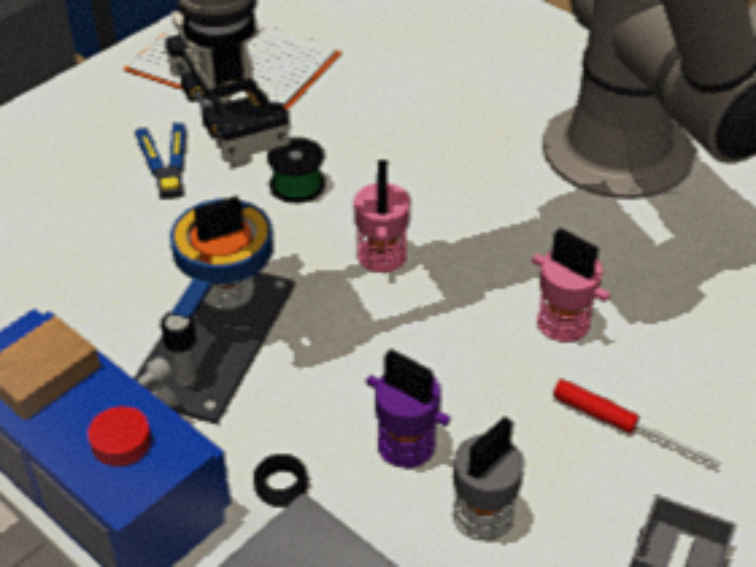

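The lamp sits in the ring with its cap top at 0.1356 and bar top at 0.1794. Expected when fully dropped is 0.136 and 0.180. The ring is back at its free height (hooks at 0.137), the gripper is clear, and the other items look unmoved.

```bash
python3 -c "
from plant import finish_job
print(finish_job())"
```

```text
the job is handed in; nothing more can be done
None
```

The orange-capped lamp is hanging locked in the bayonet ring, and I handed the job in at about 15 s of the 64 s limit.

- **Placing:** I gripped the lamp by its bar and lowered it through the gaps on to the ledge. Contact came at the expected ledge height of 0.120 m.
- **Twist:** I turned it clockwise with about 5–6 N total load, the ring pressed down about 1.5–2 mm. The drop came 0.76 rad past the gaps. I then lowered it until it touched bottom 6 mm below the ledge, pressed 0.5 mm further, opened the gripper and backed away.
- **Checks after release:** The cap top measured 0.1356 m (0.136 expected when fully dropped) and the bar top 0.1794 m (0.180 expected). The lamp's yaw had not changed, the ring was back at its free height, the gripper was clear, and the other things in view looked unmoved.
- **Disagreements:** The plane fit on the cap gave about 0.01 rad of tilt. The circle fit on the cap gave a 49 mm radius instead of 36 mm, so the orange mask had picked up other pixels and I gave the tilt figure no weight. There was also a sideways force of about 2.3 N at the final press, which went away on release.

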